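Slide the access panel home and lock its quarter-turn fastener

ROBOT

A 6-joint arm with a two-finger parallel gripper is mounted at the origin on the work surface. World frame = base frame: x ahead of the robot, y to its left, z up, the work surface at z = 0. Lengths are in mm, angles in rad, forces in N, time in s.
With the tool pointing down it reaches from about 350 to 975 mm from the base axis. Payload 7.1 kg.
Tool frame: the origin (TCP) lies midway between the tips of the shut fingers; the grasp point (between the pads) lies ctrl.grip_point_offset behind it (ctrl.grip_point_offset is the distance from the TCP to the grasp point, in mm); z points along the fingers, y is the line along which they close (so a half turn about z gives the same grasp; the last joint's range is limited). The gripper opens to 88 mm and grips with 3 to 60 N. Pads are 20 mm wide; open, the fingers measure 115 mm over their backs; the gripper's body (75 mm by 178 mm) begins 61 mm behind the grasp point.
Start: joints at [-1.191, 0.423, 1.63, -0, 1.089, -0.019], TCP at [242.711, -575.931, 222.675] pointing down, gripper open.
Joint ranges: [-3, 3], [-0.9, 2.11], [0.09, 2.58], [-1.31, 4.45], [0.11, 2.69], [-2.54, 2.54]. Speed limits (rad/s): [2.39, 2.39, 3.01, 3.14, 3.14, 3.14].

INTERFACE

Orientations are given as a rotation vector (axis times angle).
In Python, from workcell import ctrl, get_image, close_job, finder gives the robot as it stands.
- The arm moves only by the tool servo_tool, never from a script. Its argument "deltas" is a list of rows, each a list of 2 entries, a list of its own where there are three numbers: the shift along the tool's x, y, z in mm, then the turn, a rotation vector about the tool's x, y, z in rad. A call has 1 to 5 rows; each row is the pose to reach, as a shift and turn from the pose commanded when the call began, along the tool's axes at that moment; what a row does not reach only later rows make up. A row lasts 1/12 s, in which the tool goes at most 41.7 mm and 7.16 degrees, less where a joint would pass 70% of its speed; a pose out of reach is approached as far as the arm can. A call with a gripper value outside its range is refused whole. "grip" is the closure, from -1 (fully open) to 1 (shut), so that 0 is half open, set as the call begins (left out, the last holds). The fingers move at their own pace and stop on an object; the grip force is fixed at half the most. Time passes only in rows, so rows that repeat a pose let the fingers close. It gives the time, the measured TCP pose, the force, the opening and the grip force at its end, in the units of the state.
- ctrl.get_obs(): the state, without advancing time (a new reading comes with each control period).
- get_image(name): name is "scene" or "top"; returns a dict with "frame" (420x560x3 uint8, blue, green, red), "depth" (420x560 float32, mm along the optical axis (not along the pixel's ray), 0 where there is no reading), "K" (3x3 intrinsics, pixels), "pose" (4x4, takes a point from camera to world coordinates). Camera axes: x right, y down, z forward; pixel columns grow to the right and rows downward; lengths in mm; the calibration is good to about 2 mm. A picture is of the moment at which its call begins.
- close_job(): hands the job in; it is judged then, once.
Trained networks look in a picture, given as the dict that the camera call returned (one of the last four; its "shot" number tells which), for a name from the list of things; names that differ only in an ending like _2 or _b are one class to them, and where a whole thing is asked for, a point or a joint stands for the part that bears it (a point fixed in the world has none). Each returns a list of dicts, best first, with "score" (0 to 1); they miss things now and then, are a little off and sometimes report something else, mostly with a low value. They report only what shows in the picture. A call takes as long as a camera call. They do not tell look-alikes from the thing itself.
- finder.search_frame(query, picture): "rect" ([centre column, centre row, width, height] as shares, 0 to 1, of the picture: columns of its width, rows of its height, round what is visible of it).
- finder.silhouettes(query, picture): "mask" (420x560 bool, what is visible of it) and "rect" ([centre column, centre row, width, height] as shares, 0 to 1, of the picture: columns of its width, rows of its height, round what is visible of it).
The state is a dict: "t": time; "qpos": joint angles; "qvel": joint speeds; "joint_torque": joint torques, N m; "ee_pos": TCP position; "orientation": TCP orientation; "ft_force": force on the tool from outside, world axes, zero at the start; "moment": the same for the moment, N m; "width": finger opening in mm; "grasp_force": force on a finger pad.
Only numpy, scipy, OpenCV 4.12 (cv2) and the standard library are available. Lean on these libraries where they do the work, as an engineer would, in place of code of your own. Each camera call takes 0.05 s, during which the arm holds its last target. There are 200 camera calls.

TASK

Close the bay of the grey test unit: with the fingertips push the loose access panel by its upright lip along its rails until it is fully home against the stop; only push it, do not pick it up. Then set the fingertips well down in the wide slot of the round quarter-turn fastener and turn it clockwise (seen from above) until it stops, so that its hook locks the panel. Leave everything else on the unit and the bench where it stands.

Things in the scene. Friction and masses are not known exactly. Their poses are not given: they have to be found in the camera images.
- unit: Grey test unit, fixed to the bench. Flat deck 44 mm above the bench, unit x -80 to +110 mm, y -165 to +165 mm. Origin at bench level, z up, x away from the robot at yaw 0; y is the rail direction, towards the open end. Rails 52 mm high, 10 mm wide, at x = +/-61.5 mm, y -53 to +161 mm. A bridge plate, 150 (x) x 116 (y) mm at x 0, y -95 mm, top 86 mm high, holds the fastener flush in its top.
- panel_home (a point): Where the panel's origin lies when it is fully home: on the unit's deck at unit x = 0, y = +10 mm; a solid stop ends the panel's travel there. Axes as the unit's.
- panel: Loose flat aluminium access panel 110 x 110 mm, 6 mm thick, 0.2 to 0.4 kg, on the deck between the rails, 1.5 mm play each side. Origin at the centre of its underside, axes as the unit's. Starts 30 to 60 mm short of home, slides towards unit -y against a few newtons of friction. A steel pin 10 mm across stands 14 mm up at its y = -39 mm.
- panel_lip (a point): Middle of the outer (+y) face of the panel's upright lip; axes as the panel's. The lip is 90 mm wide along x, 4 mm thick, and rises from 50 to 75 mm above the bench. Push on this outer face towards -y. The deck outside it, up to unit y = +165 mm, is bare.
- fastener_face (a point): Centre of the round steel fastener's top face, 86 mm above the bench, on its axis; turns with it. 98 mm across, flush in a 102 mm hole of the bridge plate. Its slot runs along this point's x right through the centre, rim to rim, 40 mm wide, 16 mm deep, polished, slippery. A fingertip about 28 mm from the centre in the slot, pushing on a side wall round the axis, turns it.
- fastener (a joint): Turn of the fastener, rad, growing clockwise seen from above: 0 open (slot across the rails, along unit x), 1.571 locked at a solid stop (slot along unit y). Starts at 0 to 0.3; 0.15 N m friction; stays where left. Under the plate it carries an arc-shaped hook 80 mm from the axis, which swings from the robot's side round behind the panel's pin; it strikes the pin if the panel is not home.
- head_left: Bystander, leave it alone: round black sensor head, 170 mm across, 46 mm high; origin at the centre of its underside.
- head_right: Bystander, leave it alone: another round black sensor head, 170 mm across, 46 mm high; origin at the centre of its underside.
- amber_bottle: Bystander, leave it alone: amber bottle, 66 mm across, 150 mm high; origin at the centre of its underside.
- dropper: Bystander, leave it alone: slim white bottle, 36 mm across, 100 mm high; origin at the centre of its underside.
- steel_cup: Bystander, leave it alone: open steel cup, 60 mm across, 75 mm high; origin at the centre of its underside.
- screwdriver: Bystander, leave it alone: screwdriver with black handle, 170 mm long, 26 mm thick, lying on the bench along the side of the test unit nearest the robot; origin at the centre of its underside.
- cap: Bystander, leave it alone: small loose aluminium cap, 30 mm across, 22 mm high, standing on the unit's deck beyond the far rail; origin at the centre of its underside.
- jar: Bystander, leave it alone: small glass jar, 28 mm across, 36 mm high, standing on the unit's deck beyond the far rail; origin at the centre of its underside.
Mind the look-alikes: they are no part of the job. There is more than one size of the panel; the one meant has the size given above.

How it is judged (in metres and radians):
On the way, in this order (a step that is already met when the one before it is completed fails the run):
1. the panel is fully home (within 4 mm) with the fastener still open (y of panel in the frame of unit below 0.014 m and value of joint fastener below 0.6 rad), for 0.2 s.
2. the fingertips are down in the fastener's slot (some 4 mm or more below its face) before it is turned far (z of the grasp point in the frame of fastener_face below 0.015 m and horizontal distance between the grasp point and fastener_face below 0.08 m and value of joint fastener below 0.8 rad), for 0.1 s.
3. the fastener is turned to its locked stop (1.45 rad or more) (value of joint fastener above 1.45 rad), for 0.2 s.
At the end, for the whole second after the job is handed in: The fastener is turned clockwise to at least 1.45 of its 1.57 rad, the panel lies flat on the deck within 4 mm of home, and both are at rest (value of joint fastener above 1.45 rad and y of panel in the frame of unit below 0.014 m and horizontal distance between panel and unit below 0.016 m and z of panel in the frame of unit below 0.048 m and angle between panel's own z axis and vertical below 0.05 rad and linear speed of panel below 0.01 m/s and velocity of joint fastener below 0.05 rad/s); the robot touches nothing.
It fails at once if the panel is lifted or tipped (more than 10 mm up, or 0.15 rad) (z of panel in the frame of unit above 0.054 m or angle between panel's own z axis and vertical above 0.15 rad).
It fails at once if the fastener is turned past 0.8 rad before the panel is home (value of joint fastener above 0.8 rad and y of panel in the frame of unit above 0.02 m).
It fails at once if a bystander is moved or lifted more than 20 mm (distance of any of head_left, head_right, amber_bottle, dropper, steel_cup, screwdriver, cap, jar from where it was at the start of the episode above 0.02 m).
It also fails if it takes over 45 s, if anything falls off the work surface, if the arm or the gripper's body presses on something with over 40 N, if the wrist force passes 120 N, or if a joint passes its speed limit or range.

## Working session

There is one attempt and no reset: what is moved stays moved. The work goes in short steps, Python scripts to look and compute and a tool call to move; the robot and the scene stay as the last step left them, time stands still between calls to the robot, and variables do not carry over. Pictures are saved under pics/ and viewed, at most 10 in all, crops included, and the job is handed in when it is done.

Besides the shell and the picture viewer there is one more tool, called after "Emit:" as name(argument=value, ...) on one line, values as JSON. servo_tool: Moves the arm, as the interface text tells. Its arguments: {"type":"object","properties":{"deltas":{"type":"array","items":{"type":"array"}},"grip":{"type":"number"}},"required":["deltas"]}

```bash
mkdir -p pics; ls; cat > h.py <<'E'
import numpy as np, cv2
from workcell import ctrl, get_image, close_job, finder
def world(im):
    d=im["depth"];K=im["K"];P=im["pose"]
    v,u=np.mgrid[0:d.shape[0],0:d.shape[1]]
    p=np.stack([(u-K[0,2])/K[0,0]*d,(v-K[1,2])/K[1,1]*d,d],-1)
    w=p@P[:3,:3].T+P[:3,3]; w[d<=0]=np.nan
    return w
E
python3 - <<'E'
from h import *
o=ctrl.get_obs();print(o, ctrl.grip_point_offset)
a=get_image("scene");b=get_image("top")
cv2.imwrite("pics/a.png",a["frame"]);cv2.imwrite("pics/b.png",b["frame"])
for im in(a,b):
  w=world(im);print(im["pose"].round(2).tolist())
  for n in ["unit","panel","panel_lip","fastener","fastener_face"]:
    for r in finder.silhouettes(n,im)[:4]:
      m=r["mask"];p=w[m];print(n,round(r["score"],2),(np.array(r["rect"])*[560,420,560,420]).round(),np.nanmedian(p,0).round(1))
E
```

```text
pics
{'t': 0.0, 'qpos': array([-1.19104161e+00,  4.23812646e-01,  1.63067976e+00,  1.40811980e-05,
        1.08861124e+00, -1.89893515e-02]), 'qvel': array([ 1.28696519e-03, -6.03267017e-05,  3.86099132e-04, -2.97586029e-04,
       -6.78045659e-05,  1.16046303e-04]), 'joint_torque': array([ 3.66068844e-04, -5.44633734e+01, -2.73669434e+01,  6.43215235e-02,
        2.27039790e-02, -1.30974768e-04]), 'ee_pos': array([ 242.4911722 , -575.43939248,  221.92333146]), 'orientation': array([-3.07790408e+00, -6.21899591e-01,  4.06348673e-04]), 'ft_force': array([ 0.06079589, -0.00441396,  0.75063328]), 'moment': array([-0.01537752, -0.05867361, -0.0212337 ]), 'grasp_force': 0.0, 'width': 87.99368509761328} 18.700000000000003
[[-0.71, 0.56, -0.42, 1048.74], [0.7, 0.58, -0.42, 486.9], [0.01, -0.59, -0.81, 1040.39], [0.0, 0.0, 0.0, 1.0]]
unit 0.73 [303. 243. 147. 135.] [576.3  49.9  44.6]
panel 0.84 [318. 246.  64.  54.] [541.6 122.6  49.2]
panel 0.7 [418. 238.  34.  34.] [313.2 264.6   3.7]
panel 0.21 [283. 253.  11.  14.] [631.5  85.5  76.2]
panel_lip 0.93 [293. 147.  70.  51.] [ 323.5 -170.5 
[... 274 characters left out ...]
, -0.02, 0.01, 0.43], [-0.01, -0.18, -0.98, 1251.47], [0.0, 0.0, 0.0, 1.0]]
unit 0.74 [253. 203. 134.  78.] [542.9  34.9  47.4]
panel 0.65 [349. 295.  70.  75.] [ 325.4 -179.4    8.5]
panel 0.56 [237. 208.  49.  46.] [537.  119.5  50. ]
panel_lip 0.91 [234. 205.  49.  41.] [536.2 119.3  50. ]
panel_lip 0.67 [251. 204. 135.  80.] [544.5  34.7  47.5]
panel_lip 0.59 [348. 294.  75.  71.] [ 325.7 -179.3    8.5]
fastener 0.95 [283. 216.  51.  53.] [529.7 -19.3  73. ]
fastener 0.62 [120. 207.  64.  65.] [532.6 424.4  24.7]
fastener 0.49 [252. 204. 133.  83.] [544.   34.9  47.9]
fastener_face 0.97 [285. 215.  53.  47.] [531.9 -19.4  73.6]
fastener_face 0.33 [236. 206.  49.  42.] [536.9 121.   50. ]
```

View pics/a.png

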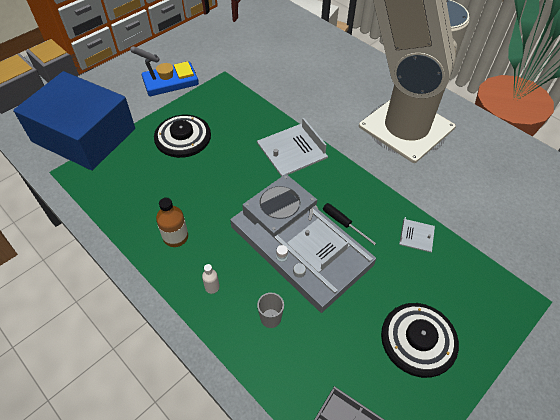

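```bash
python3 - <<'E'
from h import *
b=get_image("top")
cv2.imwrite("pics/c.png",cv2.resize(b["frame"][140:290,150:350],None,fx=4,fy=4,interpolation=cv2.INTER_CUBIC))
w=world(b);x,y,z=w[...,0],w[...,1],w[...,2]
near=(abs(x-540)<200)&(abs(y-40)<220)
def rect(lo,hi,n,k=None):
  m=(near&(z>lo)&(z<hi)).astype(np.uint8)
  c,l,s,_=cv2.connectedComponentsWithStats(m)
  for i in range(1,c):
    if s[i,4]>25:
      p=w[l==i]; r=cv2.minAreaRect(p[:,:2].astype(np.float32));print(n,s[i,4],np.round(r[0],1),np.round(r[1],1),round(r[2],1),np.median(p[:,2]).round(1))
rect(80,92,"plate");rect(65,79,"lip/slot");rect(48,51.5,"rails");rect(46,58,"panel");rect(40,47,"deck")
E
```

```text
plate 27 [ 732.3 -161.9] [31.3  6.3] 70.6 86.7
plate 41 [624.8  79.6] [25.5 24.1] 21.3 81.1
plate 2055 [534.1 -21.2] [116.1 150.9] 88.5 85.8
lip/slot 65 [724.9 159.6] [57.6 29.3] 89.9 73.4
lip/slot 26 [ 732.5 -163.2] [31.6  5.1] 73.0 72.4
lip/slot 50 [625.5 138. ] [20.1 26.6] 24.8 66.8
lip/slot 30 [621.4  80.7] [25.8 18.1] 81.8 77.3
lip/slot 74 [538.6 170.5] [ 4.7 89.7] 88.4 74.2
lip/slot 623 [532.9 -30.5] [ 75.8 100.6] 71.9 70.0
rails 1044 [537.  117.7] [110.4 132.8] 88.8 49.8
panel 2418 [543.4 136.7] [198.1 160.7] 88.9 50.2
deck 1441 [551.5  73.4] [329.8 190.3] 88.4 43.7
deck 874 [541.7 207. ] [ 62.6 114.4] 88.7 43.7
deck 318 [536.6  51.8] [ 26.5 112.5] 88.6 43.9
deck 423 [465. 122.] [235.4  16.7] 88.2 43.7
```

View pics/c.png

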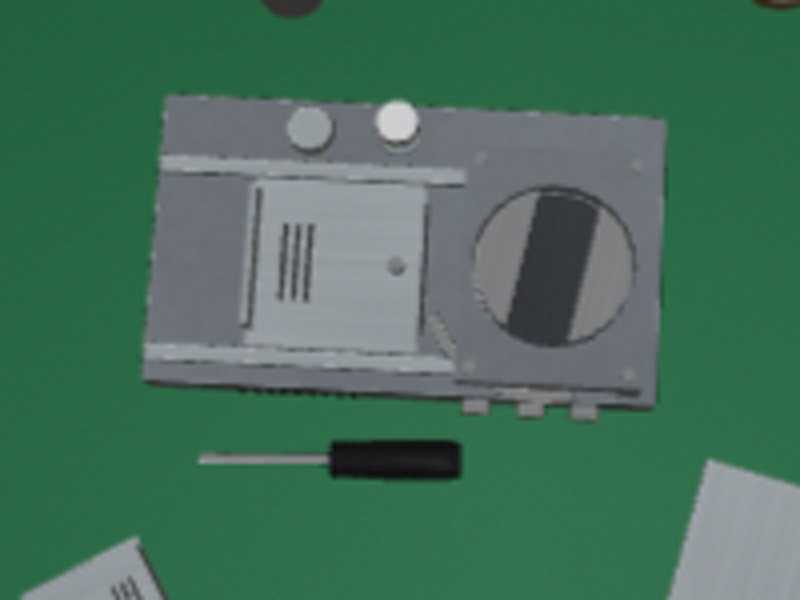

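The pictures show the panel to use on the deck between the rails, at (318,246) in the scene view. The look-alikes are a larger panel at (293,147) and a smaller one at (418,238). In the crop, the 110 mm panel has its lip on the left at (252,260), which is +y. The fastener is at (553,265), with its slot turned about 0.18 rad.

The unit origin works out at about (536.6, 73.8) with yaw -0.026, and the lip is at y≈171. I'll move above the deck outside the lip.

Emit:
servo_tool(deltas=[[[28,-29,0],[0,0,0]],[[56,-58,0],[0,0,0]],[[83,-87,0],[0,0,0]],[[111,-116,0],[0,0,0]],[[138,-144,0],[0,0,0]]], grip=-0.25)

```text
t: 1.07
ee_pos: [314.2, -387.9, 222.7]
orientation: [3.079, 0.621, 0.0]
ft_force: [0.9, 0.2, -0.3]
width: 58.0
grasp_force: 0.0
```

Emit:
servo_tool(deltas=[[[28,-29,0],[0,0,0]],[[56,-58,0],[0,0,0]],[[83,-87,0],[0,0,0]],[[111,-116,0],[0,0,0]],[[138,-144,0],[0,0,0]]])

```text
t: 1.48
ee_pos: [385.6, -201.5, 223.0]
orientation: [3.079, 0.622, 0.001]
ft_force: [1.3, -0.3, -1.0]
width: 54.8
grasp_force: 0.0
```

Emit:
servo_tool(deltas=[[[28,-29,0],[0,0,0]],[[56,-58,0],[0,0,0]],[[83,-87,0],[0,0,0]],[[111,-116,0],[0,0,0]],[[138,-144,0],[0,0,0]]])

```text
t: 1.9
ee_pos: [457.0, -15.0, 223.1]
orientation: [3.079, 0.622, 0.002]
ft_force: [1.5, -0.4, 0.0]
width: 55.0
grasp_force: 0.0
```

Emit:
servo_tool(deltas=[[[28,-29,0],[0,0,0]],[[56,-58,0],[0,0,0]],[[83,-87,0],[0,0,0]],[[111,-116,0],[0,0,0]],[[138,-144,0],[0,0,0]]])

```text
t: 2.32
ee_pos: [528.1, 171.5, 222.9]
orientation: [-3.079, -0.623, -0.001]
ft_force: [1.6, -1.5, -0.3]
width: 54.7
grasp_force: 0.0
```

Emit:
servo_tool(deltas=[[[25,-28,0],[0,0,-0.11]],[[25,-28,0],[0,0,-0.23]],[[25,-28,0],[0,0,-0.34]],[[25,-28,0],[0,0,-0.46]],[[25,-28,0],[0,0,-0.574]]])

```text
t: 2.73
ee_pos: [539.8, 205.2, 222.5]
orientation: [-2.772, -1.478, 0.0]
ft_force: [-0.3, 0.0, 0.2]
width: 55.2
grasp_force: 0.0
```

Emit:
servo_tool(deltas=[[[0,0,0],[0,0,-0.11]],[[0,0,0],[0,0,-0.23]],[[0,0,0],[0,0,-0.34]],[[0,0,0],[0,0,-0.46]],[[0,0,0],[0,0,-0.574]]])

```text
t: 3.15
ee_pos: [539.9, 204.8, 222.8]
orientation: [2.241, 2.201, 0.0]
ft_force: [0.4, 0.4, 0.0]
width: 54.7
grasp_force: 0.0
```

Emit:
servo_tool(deltas=[[[0,0,36],[0,0,0]],[[0,0,72],[0,0,0]],[[0,0,108],[0,0,0]],[[0,0,140],[0,0,0]],[[0,0,162],[0,0,0.008]]])

```text
t: 3.57
ee_pos: [538.6, 204.3, 57.9]
orientation: [-2.256, -2.185, 0.004]
ft_force: [-0.1, 0.3, -1.1]
width: 54.9
grasp_force: 0.0
```

```bash
python3 - <<'E'
from h import *
b=get_image("scene");o=ctrl.get_obs();print(o["ee_pos"],o["orientation"],o["ft_force"])
cv2.imwrite("pics/d.png",cv2.resize(b["frame"][150:330,200:440],None,fx=3.3,fy=3.3,interpolation=cv2.INTER_CUBIC))
E
```

```text
[536.59657519 203.54941693  54.8287757 ] [-2.25523841 -2.18253653  0.01092593] [-0.97216534  0.02855754 -2.25580775]
```

View pics/d.png

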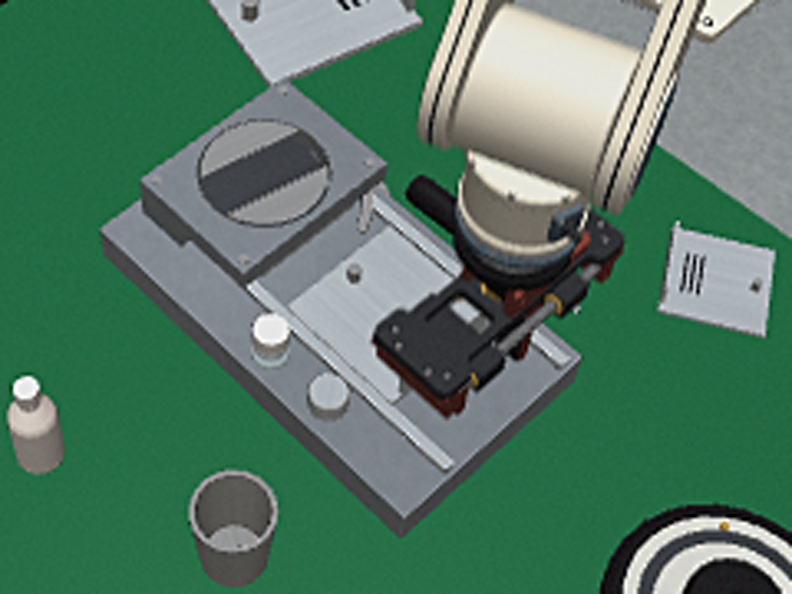

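The gripper is outside the lip and clear of everything: lip at about (400,385), cap and jar beyond the far rail at (270,335) and (325,395). I'll start pushing, slowly.

Emit:
servo_tool(deltas=[[[-5,0,-2],[0,0,0]],[[-10,0,-2],[0,0,0]],[[-15,0,-2],[0,0,0]],[[-20,0,-2],[0,0,0]],[[-25,0,-2],[0,0,0]]])

```text
t: 4.03
ee_pos: [540.6, 179.9, 64.6]
orientation: [2.256, 2.184, 0.006]
ft_force: [-0.0, 3.6, 3.3]
width: 54.9
grasp_force: 1.8
```

Emit:
servo_tool(deltas=[[[-3,0,0],[0,0,0]],[[-6,0,0],[0,0,0]],[[-9,0,0],[0,0,0]],[[-12,0,0],[0,0,0]],[[-15,0,0],[0,0,0]]])

```text
t: 4.45
ee_pos: [538.7, 164.7, 62.9]
orientation: [2.256, 2.186, 0.001]
ft_force: [0.0, 4.5, 3.0]
width: 55.1
grasp_force: 1.8
```

Emit:
servo_tool(deltas=[[[-3,0,0],[0,0,0]],[[-5,0,0],[0,0,0]],[[-7,0,0],[0,0,0]],[[-9,0,0],[0,0,0]],[[-11,0,0],[0,0,0]]])

```text
t: 4.87
ee_pos: [538.4, 153.7, 62.7]
orientation: [2.257, 2.186, 0.0]
ft_force: [0.7, 3.4, 2.7]
width: 55.0
grasp_force: 2.0
```

Emit:
servo_tool(deltas=[[[-1,0,0],[0,0,0]],[[-2,0,0],[0,0,0]],[[-3,0,0],[0,0,0]],[[-4,0,0],[0,0,0]],[[-5,0,0],[0,0,0]]])

```text
t: 5.28
ee_pos: [538.1, 151.0, 62.8]
orientation: [-2.256, -2.183, -0.004]
ft_force: [-2.1, 22.9, 3.6]
width: 54.9
grasp_force: 11.5
```

Emit:
servo_tool(deltas=[[[-1,0,0],[0,0,0]],[[-1,0,0],[0,0,0]],[[-1,0,0],[0,0,0]]])

```text
t: 5.53
ee_pos: [538.1, 151.0, 63.0]
orientation: [-2.255, -2.184, -0.005]
ft_force: [-2.2, 22.1, 2.7]
width: 54.6
grasp_force: 11.4
```

Emit:
servo_tool(deltas=[[[3,0,0],[0,0,0]],[[10,0,0],[0,0,0]],[[25,0,0],[0,0,0]],[[25,0,-40],[0,0,0]],[[25,0,-80],[0,0,0]]])

```text
t: 5.95
ee_pos: [535.9, 172.1, 140.1]
orientation: [-2.253, -2.184, 0.014]
ft_force: [0.5, -0.1, 0.9]
width: 54.9
grasp_force: 0.0
```

Emit:
servo_tool(deltas=[[[20,0,-20],[0,0,0]],[[50,0,-40],[0,0,0]],[[80,0,-60],[0,0,0]],[[110,0,-60],[0,0,0]],[[140,0,-60],[0,0,0]]])

```text
t: 6.37
ee_pos: [543.6, 313.6, 203.9]
orientation: [2.257, 2.184, 0.001]
ft_force: [0.5, 0.2, -0.6]
width: 55.0
grasp_force: 0.0
```

```bash
python3 - <<'E'
from h import *
b=get_image("top");o=ctrl.get_obs();print(o["t"],o["ee_pos"],o["orientation"],o["ft_force"])
cv2.imwrite("pics/e.png",cv2.resize(b["frame"][140:290,150:350],None,fx=4,fy=4,interpolation=cv2.INTER_CUBIC))
w=world(b);x,y,z=w[...,0],w[...,1],w[...,2]
for lo,hi,n,mm in ((80,90,"plate",(abs(x-535)<85)&(y<50)),(66,79,"lip",(abs(x-538)<60)&(y>100)&(y<180)),(47.5,53,"panel",(abs(x-538)<50)&(y>20)&(y<190)),(60,78,"slot",(np.hypot(x-534,y+21)<46))):
  p=w[mm&(z>lo)&(z<hi)];r=cv2.minAreaRect(p[:,:2].astype(np.float32));print(n,len(p),np.round(r[0],1),np.round(r[1],1),round(r[2],1),p.min(0).round(1),p.max(0).round(1))
  if n=="slot":
    c=p.mean(0);e,v=np.linalg.eigh(np.cov((p-c)[:,:2].T));print(c.round(1),v[:,1])
E
```

```text
6.4167 [543.52592798 318.27865455 203.31582104] [-2.2549572  -2.18672796 -0.004106  ] [-0.58097997  2.88504409  0.75287298]
plate 2042 [ 537.9 -296.5] [154.1 670. ] 0.9 [ 457.3 -630.3   80. ] [619.8  37.9  90. ]
lip 73 [536.4 136.5] [ 4.8 90.3] 88.4 [491.2 133.7  66.1] [581.5 139.3  78.4]
panel 1113 [537.9 105.1] [ 99.7 166.7] 1.1 [488.   21.3  47.5] [587.9 188.1  53. ]
slot 552 [533.8 -20.8] [39.9 90.3] 77.4 [488.5 -48.5  63. ] [578.5   5.7  76.6]
[533.6 -20.8  70. ] [-0.97584791  0.21845104]
```

View pics/e.png

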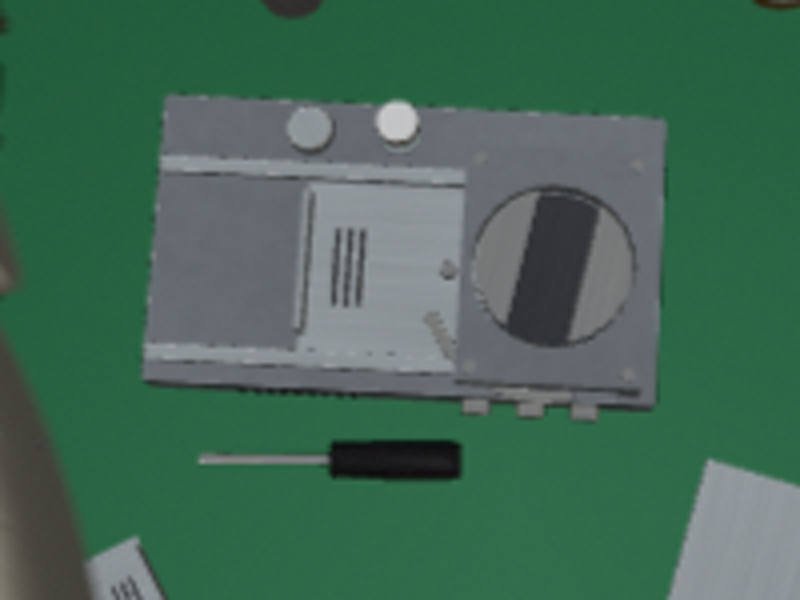

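The panel is home: the lip's outer face is at unit y≈64.7, against 65 expected. The picture shows the panel front at the bridge edge (460,270) and the slot unmoved at about -0.22 rad in world. Next I go above the fastener at (534,-21).

Emit:
servo_tool(deltas=[[[-35,0,0],[0,0,0]],[[-70,0,0],[0,0,0]],[[-105,0,0],[0,0,0]],[[-140,0,0],[0,0,0]],[[-175,0,0],[0,0,0]]])

```text
t: 6.83
ee_pos: [536.5, 135.7, 201.9]
orientation: [-2.256, -2.186, 0.004]
ft_force: [0.5, 1.2, 0.2]
width: 54.9
grasp_force: 0.0
```

Emit:
servo_tool(deltas=[[[-35,0,0],[0,0,0]],[[-70,0,0],[0,0,0.05]],[[-105,0,0],[0,0,0.1]],[[-140,0,0],[0,0,0.15]],[[-160,0,0],[0,0,0.187]]])

```text
t: 7.25
ee_pos: [531.1, -25.5, 202.0]
orientation: [-2.455, -1.96, 0.004]
ft_force: [0.2, -0.9, 0.1]
width: 54.7
grasp_force: 0.0
```

Emit:
servo_tool(deltas=[[[0,0,0],[0,0,0]],[[0,0,0],[0,0,0]],[[0,0,0],[0,0,0]]])

```text
t: 7.5
ee_pos: [532.1, -21.9, 202.3]
orientation: [-2.45, -1.965, 0.002]
ft_force: [0.1, -0.0, -0.4]
width: 54.7
grasp_force: 0.0
```

Emit:
servo_tool(deltas=[[[1.4,1.7,30],[0,0,0]],[[1.4,1.7,60],[0,0,0]],[[1.4,1.7,85],[0,0,0]],[[1.4,1.7,98],[0,0,0]],[[1.4,1.7,104],[0,0,0]]])

```text
t: 7.92
ee_pos: [532.9, -19.7, 96.3]
orientation: [-2.446, -1.967, 0.005]
ft_force: [-0.9, 0.5, -0.8]
width: 54.9
grasp_force: 0.0
```

Emit:
servo_tool(deltas=[[[0,0,4],[0,0,0]],[[0,0,9],[0,0,0]],[[0,0,14],[0,0,0]],[[0,0,18],[0,0,0]],[[0,0,22],[0,0,0]]])

```text
t: 8.33
ee_pos: [535.0, -21.1, 76.9]
orientation: [2.45, 1.965, 0.001]
ft_force: [0.0, -0.3, 0.2]
width: 54.8
grasp_force: 0.0
```

Emit:
servo_tool(deltas=[[[0,0,0],[0,0,0]],[[0,0,0],[0,0,0]],[[0,0,0],[0,0,0]]])

```text
t: 8.58
ee_pos: [534.8, -21.2, 76.9]
orientation: [2.451, 1.965, 0.001]
ft_force: [-0.3, -0.3, -1.2]
width: 54.9
grasp_force: 0.0
```

The fingers are in the slot, about 9 mm deep, with no contact forces. Now I turn clockwise.

Emit:
servo_tool(deltas=[[[0,0,0],[0,0,0.08]],[[0,0,0],[0,0,0.16]],[[0,0,0],[0,0,0.24]],[[0,0,0],[0,0,0.32]],[[0,0,0],[0,0,0.4]]])

```text
t: 9.0
ee_pos: [535.6, -20.7, 77.1]
orientation: [2.795, 1.433, 0.004]
ft_force: [2.8, 3.8, -1.4]
width: 54.7
grasp_force: 2.5
```

Emit:
servo_tool(deltas=[[[0,0,0],[0,0,0.08]],[[0,0,0],[0,0,0.16]],[[0,0,0],[0,0,0.24]],[[0,0,0],[0,0,0.32]],[[0,0,0],[0,0,0.4]]])

```text
t: 9.42
ee_pos: [535.5, -20.8, 77.1]
orientation: [3.024, 0.85, 0.003]
ft_force: [1.5, 3.6, -1.4]
width: 55.1
grasp_force: 2.6
```

Emit:
servo_tool(deltas=[[[0,0,0],[0,0,0.08]],[[0,0,0],[0,0,0.16]],[[0,0,0],[0,0,0.24]],[[0,0,0],[0,0,0.32]],[[0,0,0],[0,0,0.4]]])

```text
t: 9.83
ee_pos: [535.3, -21.0, 77.1]
orientation: [-3.133, -0.232, -0.002]
ft_force: [1.2, 2.3, -0.1]
width: 54.8
grasp_force: 2.6
```

Emit:
servo_tool(deltas=[[[0,0,0],[0,0,0.05]],[[0,0,0],[0,0,0.1]],[[0,0,0],[0,0,0.15]],[[0,0,0],[0,0,0.2]],[[0,0,0],[0,0,0.25]]])

```text
t: 10.25
ee_pos: [535.1, -21.1, 77.1]
orientation: [-3.137, 0.158, -0.002]
ft_force: [0.7, 0.8, 0.8]
width: 55.3
grasp_force: 2.4
```

```bash
python3 -c "
from h import *
o=ctrl.get_obs();print(o['t'],o['qpos'].round(3),o['moment'].round(2),o['ft_force'].round(1))"
```

```text
10.25 [-0.062  0.511  1.915  0.     0.714  1.609] [ 0.31 -0.05  0.19] [0.7 0.8 0.8]
```

Emit:
servo_tool(deltas=[[[0,0,0],[0,0,0.03]],[[0,0,0],[0,0,0.06]],[[0,0,0],[0,0,0.09]],[[0,0,0],[0,0,0.12]],[[0,0,0],[0,0,0.15]]])

```text
t: 10.67
ee_pos: [534.9, -21.0, 77.1]
orientation: [-3.117, 0.391, -0.001]
ft_force: [-0.2, 2.0, -0.4]
width: 54.7
grasp_force: 2.3
```

```bash
python3 -c "
from h import *
o=ctrl.get_obs();print(o['t'],o['qpos'].round(3),o['moment'].round(2),o['ft_force'].round(1))"
```

```text
10.6667 [-0.062  0.511  1.915  0.     0.715  1.758] [ 0.29 -0.01  0.13] [-0.2  2.  -0.4]
```

Emit:
servo_tool(deltas=[[[0,0,0],[0,0,0.02]],[[0,0,0],[0,0,0.04]],[[0,0,0],[0,0,0.06]],[[0,0,0],[0,0,0.06]],[[0,0,0],[0,0,0.06]]])

```text
t: 11.08
ee_pos: [534.9, -21.3, 77.0]
orientation: [3.104, -0.479, 0.001]
ft_force: [-1.0, 0.4, 3.8]
width: 55.1
grasp_force: 14.0
```

```bash
python3 -c "
from h import *
o=ctrl.get_obs();print(o['t'],o['qpos'].round(3),o['moment'].round(2),o['ft_force'].round(1))"
```

```text
11.0833 [-6.200e-02  5.110e-01  1.915e+00 -1.000e-03  7.150e-01  1.816e+00] [0.18 0.02 0.94] [-1.   0.4  3.8]
```

The moment has risen from 0.13 to 0.94 N m at the expected angle, so the fastener is at its stop. I'll centre the fingers in the slot, lift out and check.

Emit:
servo_tool(deltas=[[[0,0,0],[0,0,-0.07]],[[0,0,0],[0,0,-0.14]],[[0,0,0],[0,0,-0.22]],[[0,0,0],[0,0,-0.27]],[[0,0,0],[0,0,-0.27]]])

```text
t: 11.5
ee_pos: [534.3, -21.2, 76.5]
orientation: [-3.141, 0.059, 0.001]
ft_force: [-0.5, 0.3, -0.2]
width: 55.2
grasp_force: 0.0
```

Emit:
servo_tool(deltas=[[[0,0,-10],[0,0,0]],[[0,0,-30],[0,0,0]],[[0,0,-60],[0,0,0]],[[0,0,-90],[0,0,0]],[[0,0,-125],[0,0,0]]])

```text
t: 11.92
ee_pos: [533.6, -21.1, 202.7]
orientation: [-3.141, 0.064, 0.003]
ft_force: [0.5, 0.3, -0.0]
width: 54.8
grasp_force: 0.0
```

Emit:
servo_tool(deltas=[[[0,35,0],[0,0,0]],[[0,70,0],[0,0,0]],[[0,105,0],[0,0,0]],[[0,140,0],[0,0,0]],[[0,175,0],[0,0,0]]])

```text
t: 12.33
ee_pos: [527.6, -197.6, 202.6]
orientation: [3.141, -0.063, 0.001]
ft_force: [0.5, 0.1, -0.4]
width: 54.5
grasp_force: 0.0
```

Emit:
servo_tool(deltas=[[[0,35,0],[0,0,0]],[[0,70,0],[0,0,0]],[[0,80,0],[0,0,0]],[[0,80,0],[0,0,0]],[[0,80,0],[0,0,0]]])

```text
t: 12.75
ee_pos: [524.5, -275.7, 201.8]
orientation: [-3.14, 0.064, 0.0]
ft_force: [-0.1, -0.2, -0.1]
width: 54.7
grasp_force: 0.0
```

```bash
python3 - <<'E'
from h import *
b=get_image("top");o=ctrl.get_obs();print(o["t"],o["ee_pos"],o["ft_force"])
cv2.imwrite("pics/f.png",cv2.resize(b["frame"][140:290,150:350],None,fx=4,fy=4,interpolation=cv2.INTER_CUBIC))
w=world(b);x,y,z=w[...,0],w[...,1],w[...,2]
for lo,hi,n,mm in ((66,79,"lip",(abs(x-538)<60)&(y>100)&(y<180)),(60,78,"slot",(np.hypot(x-534,y+21)<46))):
  p=w[mm&(z>lo)&(z<hi)];r=cv2.minAreaRect(p[:,:2].astype(np.float32));print(n,len(p),np.round(r[0],1),np.round(r[1],1),round(r[2],1))
E
```

```text
12.8 [ 524.54848324 -274.85243496  201.71342675] [-0.02223633 -0.72885965  0.31438366]
lip 72 [536.4 136.8] [ 4.6 88.6] 88.1
slot 562 [537.3 -21.2] [91.3 41.4] 88.6
```

View pics/f.png

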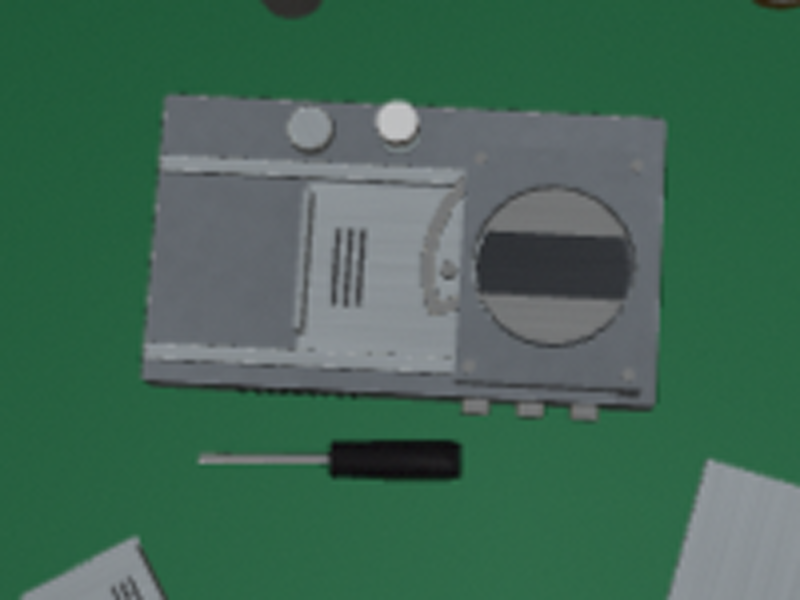

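The slot now lies along the rails at 88.6°, the hook at (435,260) is round behind the pin at (447,269), and the panel is still home. The bystanders in this view haven't moved, so I'll hand in.

```bash
python3 -c "
from h import *
print(close_job())"
```

```text
the job is handed in; nothing more can be done
None
```

The panel is fully home, the fastener is turned clockwise to its locked stop with the hook behind the pin, and the job was handed in at about 13 s; no verdict was returned.

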